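# Press a dopped stone home in the transfer jig and hold it

### The arm

A 7-joint arm with a two-finger parallel gripper is mounted at the origin on a cart in front of the work surface, level with it; the furniture and walls round the work are solid. World frame = base frame: x ahead of the robot, y to its left, z up, the work surface at z = 0. Lengths are in m, angles in rad, forces in N, time in s.
With the tool pointing down it reaches from about 0.4 to 0.75 m from the base axis. Payload 19.5 kg.
Tool frame: the origin (TCP) lies midway between the tips of the shut fingers; the grasp point (between the pads) lies 19 mm behind it; z points along the fingers, y is the direction in which the jaws open and shut (so a half turn about z gives the same grasp; the last joint's range is limited). The gripper opens to 85 mm and grips with 20 to 120 N. Pads are 22 mm wide; open, the fingers measure 114 mm over their backs; the gripper's body (76 mm by 85 mm) begins 54 mm behind the grasp point. The pads swing forward as they close: fully open they stand 13 mm farther back than shut.
Start: joints at [1.224, 0.707, -0.028, 1.485, 0.022, 0.951, -0.075], TCP at [0.173, -0.548, 0.231] pointing down, gripper open.
Joint ranges: [-2.71, 2.71], [-0.32, 2.16], [-1.57, 1.52], [0, 2.45], [-1.46, 4.6], [0, 2.02], [-2.83, 2.83]. Speed limits (rad/s): [1.89, 1.89, 2.57, 2.57, 3.01, 3.01, 3.01].

### API

Orientations are given as a rotation vector (axis times angle).
In Python, from rig import robot gives the robot as it stands. The module is installed in compiled form; this text tells all that it offers.
- The arm moves only by the tool carry_out, never from a script. Its argument "rows" is a list that holds one entry, the list of rows, each a list of 7 numbers: the shift along the tool's x, y, z in mm, then the turn, a rotation vector about the tool's x, y, z in degrees, then the finger opening in mm, from 0 to 85.4. In form: [[[dx, dy, dz, ax, ay, az, hand], ...]]. A call has 1 to 12 rows; each row shifts and turns the pose as measured when the row begins, along the tool's axes as they then stand; what a row does not reach is not made up. A row lasts 1/12 s, in which the tool goes at most 41.7 mm and 7.16 degrees, less where a joint would pass 70% of its speed; a pose out of reach is approached as far as the arm can. A call is refused whole if a number of a shift passes 41.7 or a number of a turn 7.16, either way. A call with a gripper value outside its range is refused whole. The fingers move at their own pace and stop on an object; "newtons" is the grip in N (left out, the last holds). Time passes only in rows, so rows that do not move let the fingers close. It gives the time, the measured TCP pose, the force and the opening at its end, in the units of the state.
- robot.sense(): the state, without advancing time (a new reading comes with each control period).
- robot.camera(name): name is "scene" or "top" or "wrist"; returns the picture (480x640x3 uint8, blue, green, red); there is no depth.
- robot.get_calibration(name): a dict with "vertical_fov" (degrees; the focal length in pixels is half the picture's height over the tangent of half this angle, whatever the lens; pixels are square), "cx", "cy" (the principal point, pixels), "cam_to_world" (4x4, takes a point from camera to world coordinates). Camera axes: x right, y down, z forward; pixel columns grow to the right and rows downward; lengths in m; the calibration is good to about 2 mm. A picture is of the moment at which its call begins: read the wrist's pose just before it. get_calibration takes no time and is no camera call; for the wrist camera it gives the pose at the moment of the call.
- robot.close_job(): hands the job in, once; it reports no verdict.
The state is a dict: "t": time; "joint_positions": joint angles; "joint_vel": joint speeds; "joint_torque": joint torques, N m; "eef_pos": TCP position; "eef_rot": TCP orientation; "contact_force": force on the tool from outside, world axes, zero at the start; "ft_torque": the same for the moment, N m; "opening": finger opening in m.
Only numpy, scipy, OpenCV 4.12 (cv2) and the standard library are available. Lean on these libraries where they do the work, as an engineer would, in place of code of your own. Each camera call takes 0.05 s, during which the arm holds its last target. There are 200 camera calls.

### The job

Take the dop with the green stone by its square handle out of the wooden rest, bed its shaft in the blue jig's V-groove with the stone facing the sprung brass cup, and slide it along, pushing the cup back, until its brass collar is hard against the dark stop plate. Keep it gripped and pressed home while the cement in the cup grabs: finish holding it so, since the spring would push it out again. Leave the other two dops, the pen and the spanner where they are.

Things in the scene. Friction and masses are not known exactly. Their poses are not given: they have to be found in the camera images.
- dop_green: dop to use, domed GREEN stone on its tip, 175 mm, 60 to 130 g, lies level. Origin on its axis at the brass collar's front face, +x to the stone, z up. Square aluminium handle 12 x 12 mm, x = -78 to -8 mm, flats upright, grip it from above at x = -60 to -20; collar 26 mm dia. -8 to 0; steel shaft 10 mm dia. 0 to 72; head up to 18 mm dia. 72 to 80; stone 22 mm dia. 80 to 94 mm
- dop_red: an identical dop with a dark RED stone; stays in the rest. Same frame and sizes as dop_green
- dop_empty: an identical dop with no stone, bare steel head (80 mm from the collar); stays in the rest. Same frame
- rest: fixed wooden rest, base 12 mm thick; three dops lie in open-topped slots 55 mm apart along its y, axes 46 mm above the work surface, all pointing along its +x, collars near its x = 0; which dop lies in which slot varies. Two notched cross bars, 12 mm thick, at x = 42 and -72 mm, 50 mm high. Origin at the underside below the middle dop's collar
- jig: fixed blue transfer jig, 64 mm wide. Origin on the work surface below jig_stop; +x is the push direction, z up. Base 12 mm high, x = -12 to 186 mm. Steel V-block x = 0 to 42 mm, 55 mm high, with an open-topped 90 degree V-groove along x, 24 mm wide at the top; a bedded shaft's axis is 50 mm high, in line with jig_stop. Tailstock with sprung plunger from x = 110 mm, 81 mm high
- jig_stop (a point): point on the groove's axis in the plane of the stop face, 50 mm above the work surface; axes as the jig's. A dop fully home has its origin here and its x along this x
- stop_plate: dark steel stop plate, 41 mm wide and 4.5 mm thick, fixed on the near end of the V-block; its face towards -x lies in the plane x = 0 of the jig and is the hard stop for the dop's collar. Origin at the jig's origin
- plunger_cup (a point): bottom of the plunger's brass cup, on the axis, where the stone's tip presses; the cup is 28 mm in diameter, its rim stands 4 mm nearer the stop than this point. At rest it is 82 mm beyond jig_stop along x, so it is pushed back 12 mm when the dop is home
- plunger (a joint): travel of the sprung plunger along the jig's +x, m: 0 at rest, 0.012 when the dop is fully home (0.018 at most). Spring: about 4 N to start moving, 8.8 N at 0.012, pushing towards -x. With friction the slide takes 9 to 13 N just before the stop; a total push of 15 to 20 N seats the collar firmly
- marker: red and white pen, 135 mm long, lying loose on the work surface; leave it. Origin under its middle
- spanner: steel spanner, 167 mm long, lying loose near the front edge; leave it. Origin under its middle
- polisher: fixed polishing lathe at the back left. Its dark hanging mesh guard reaches furthest forward: it spans world x = 0.52 to 0.57, y = 0.01 to 0.33 m, up to z = 0.32 m; carry the gripper round in front of it (x below 0.42 m there)

How it is judged:
By the outcome, as a careful person would: the job done as asked, in the order asked, and still so for the second after the job is handed in, while the arm keeps its last pose, push and grip.
It also fails if it takes over 53 s, if anything falls off the work surface, if the arm or the gripper's body presses on something with over 40 N, if the wrist force passes 120 N, or if a joint passes its speed limit or range.

## Working session

There is one attempt and no reset: what is moved stays moved. The work goes in short steps, Python scripts to look and compute and a tool call to move; the robot and the scene stay as the last step left them, time stands still between calls to the robot, and variables do not carry over. Pictures are saved under pics/ and viewed, about 8 in all and at most 12, crops included, and the job is handed in when it is done.

Besides the shell and the picture viewer there is one more tool, called after "Call:" as name(argument=value, ...) on one line, values as JSON. carry_out: Moves the arm, as the interface text tells. Its arguments: {"type":"object","properties":{"rows":{"type":"array"},"newtons":{"type":"number"}},"required":["rows"]}

```bash
mkdir -p pics; python3 - <<'E'
from rig import robot
import cv2,numpy as np
s=robot.sense();print({k:np.round(v,3).tolist() for k,v in s.items()})
for n in("top","scene"):
    im=robot.camera(n);cv2.imwrite(f"pics/{n}0.png",im);c=robot.get_calibration(n);print(n,c["vertical_fov"],c["cx"],c["cy"],np.round(c["cam_to_world"],3).tolist())
E
```

```text
{'t': 0.0, 'joint_positions': [1.224, 0.707, -0.028, 1.485, 0.022, 0.951, -0.076], 'joint_vel': [0.001, 0.0, 0.001, 0.0, 0.0, 0.0, -0.001], 'joint_torque': [0.0, -88.322, 1.234, -23.616, 0.017, 0.007, -0.0], 'eef_pos': [0.172, -0.548, 0.231], 'eef_rot': [-3.104, -0.477, 0.0], 'contact_force': [0.778, 0.833, -0.141], 'ft_torque': [-0.037, -0.017, -0.009], 'opening': 0.085}
top 49.4503925913841 326.6690988047185 233.14140804022793 [[0.01, -0.982, 0.189, 0.315], [-1.0, -0.013, -0.017, -0.059], [0.019, -0.189, -0.982, 1.209], [0.0, 0.0, 0.0, 1.0]]
scene 46.722187788806835 315.959717468197 234.86982691235784 [[-0.794, -0.324, 0.513, -0.005], [-0.607, 0.397, -0.689, 0.657], [0.02, -0.859, -0.512, 0.615], [0.0, 0.0, 0.0, 1.0]]
```

View pics/top0.png

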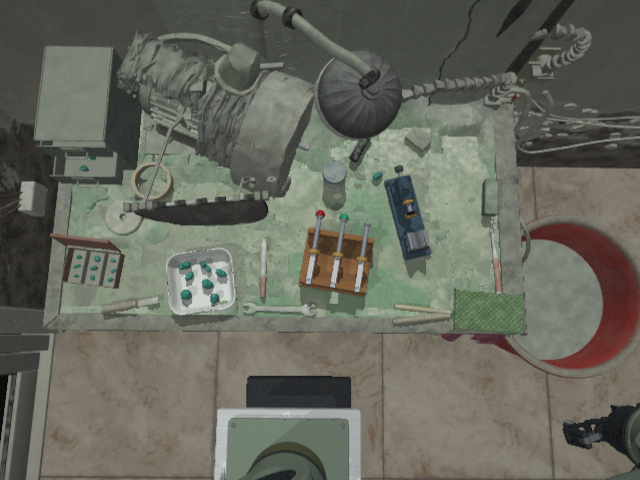

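View pics/scene0.png

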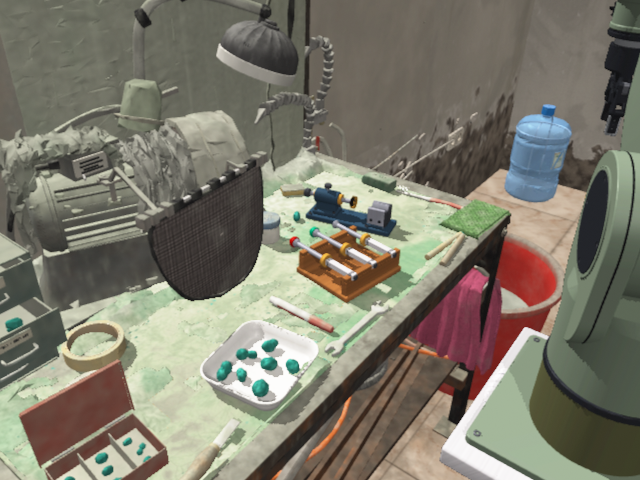

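The top view shows the green dop in the middle slot, with its stone near (344,217) and handle near (337,272). The jig's V-block is near (417,243) and its tailstock near (400,190).

```bash
cat > h.py <<'E'
import numpy as np,cv2
from rig import robot
from scipy.spatial.transform import Rotation as R
def ray(c,u,v,z):
    f=240/np.tan(np.radians(c["vertical_fov"]/2));T=np.array(c["cam_to_world"])
    d=T[:3,:3]@np.array([(u-c["cx"])/f,(v-c["cy"])/f,1]);o=T[:3,3]
    return o+d*(z-o[2])/d[2]
def rel(yaw_tool_y,p):
    "shift in tool axes (mm) and turn (deg, tool axes) to point down at p with tool y along the given world yaw"
    s=robot.sense();T=R.from_rotvec(s["eef_rot"]);best=None
    for k in(0,np.pi):
        a=yaw_tool_y+k;y=np.array([np.cos(a),np.sin(a),0]);z=np.array([0,0,-1.]);G=R.from_matrix(np.c_[np.cross(y,z),y,z])
        w=(T.inv()*G).as_rotvec(degrees=True)
        if best is None or np.linalg.norm(w)<np.linalg.norm(best):best=w
    return T.inv().apply(np.array(p)-s["eef_pos"])*1e3,best
E
python3 - <<'E'
from h import *
im=cv2.imread("pics/top0.png");c=robot.get_calibration("top")
hsv=cv2.cvtColor(im,cv2.COLOR_BGR2HSV)
def blobs(m,x0,y0,x1,y1,mn):
    k=np.zeros(m.shape,np.uint8);k[y0:y1,x0:x1]=m[y0:y1,x0:x1]
    n,_,st,ce=cv2.connectedComponentsWithStats(k)
    return [(st[i].tolist(),ce[i].round(1)) for i in range(1,n) if st[i,4]>=mn],k
g,_=blobs(cv2.inRange(hsv,(70,120,60),(95,255,255)),300,200,385,300,8)
for b in g:print("green",b,ray(c,*b[1],.046))
o,_=blobs(cv2.inRange(hsv,(15,100,120),(32,255,255)),300,180,430,300,4)
for b in o:print("brass",b,ray(c,*b[1],.05))
w,_=blobs(cv2.inRange(hsv,(0,0,170),(180,40,255)),300,200,385,300,15)
for b in w:print("white",b,ray(c,*b[1],.05))
j,k=blobs(cv2.inRange(hsv,(100,90,30),(125,255,255)),375,150,440,270,30)
for b in j:print("blue",b)
r=cv2.minAreaRect(cv2.findNonZero(k));print([ray(c,*p,.012).round(3).tolist() for p in cv2.boxPoints(r)])
cv2.imwrite("pics/crop1.png",cv2.resize(im[160:300,290:440],None,fx=4,fy=4,interpolation=cv2.INTER_CUBIC))
E
```

```text
green ([340, 214, 9, 5, 32], array([343.9, 215.8])) [ 0.58079855 -0.11843298  0.046     ]
brass ([404, 200, 9, 3, 18], array([407.8, 200.8])) [ 0.61729157 -0.26517568  0.05      ]
brass ([309, 228, 5, 4, 14], array([310.8, 229.2])) [ 0.54769972 -0.04323109  0.05      ]
brass ([320, 230, 6, 4, 16], array([322.6, 231.4])) [ 0.54297331 -0.07003946  0.05      ]
brass ([327, 231, 11, 5, 25], array([331.9, 233. ])) [ 0.53955972 -0.09115161  0.05      ]
brass ([344, 235, 2, 3, 4], array([344.5, 236. ])) [ 0.53301964 -0.11974462  0.05      ]
brass ([347, 234, 5, 2, 7], array([348.6, 234.7])) [ 0.53613858 -0.1290324   0.05      ]
brass ([351, 235, 5, 4, 9], array([353.1, 236.7])) [ 0.53166309 -0.1392396   0.05      ]
brass ([357, 236, 4, 3, 8], array([358.6, 237. ])) [ 0.53113558 -0.15170928  0.05      ]
brass ([369, 238, 5, 4, 12], array([371.2, 239.5])) [ 0.525754   -0.18025739  0.05      ]
brass ([304, 244, 14, 13, 58], array([309.7, 250.6])) [ 0.49857925 -0.04151076  0.05      ]
brass ([333, 252, 9, 5, 31], array([337. , 254.1])) [ 0.49138894 -0.10299433  0.05      ]
brass ([318, 255, 15,
[... 1305 characters left out ...]
21 -0.1635189   0.05      ]
brass ([361, 288, 2, 4, 4], array([361.2, 289.5])) [ 0.41257446 -0.15725206  0.05      ]
white ([307, 257, 8, 22, 103], array([310.3, 267.2])) [ 0.46104648 -0.04344231  0.05      ]
white ([331, 260, 8, 23, 102], array([334.6, 271.1])) [ 0.45293253 -0.09785214  0.05      ]
white ([355, 264, 8, 23, 103], array([358.8, 275.5])) [ 0.44370473 -0.15197847  0.05      ]
blue ([386, 176, 38, 59, 677], array([403.1, 205.8]))
blue ([412, 199, 7, 12, 42], array([415.1, 205.2]))
blue ([401, 239, 17, 18, 61], array([406.3, 248.5]))
blue ([418, 248, 13, 8, 35], array([424.8, 252.3]))
[[0.675, -0.216, 0.012], [0.693, -0.276, 0.012], [0.503, -0.322, 0.012], [0.486, -0.264, 0.012]]
```

View pics/crop1.png

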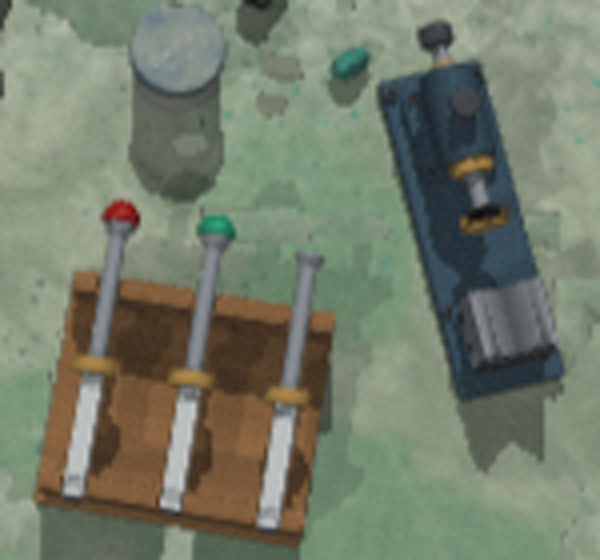

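The crop confirms it: dops point at about -9° yaw with green in the middle, and the jig is at about 14° with its V-block at the near end. I'll move to above the handle next.

```bash
python3 - <<'E'
from h import *
d,w=rel(np.radians(-9.1+90),[.455,-.098,.19]);print(d.round(1),w.round(1))
E
```

```text
[ 404.6 -344.7   41.2] [-0.1  0.  26.6]
```

Call:
carry_out(rows=[[[28,-24,3,0,0,0,50],[28,-24,3,0,0,0,50],[28,-24,3,0,0,0,50],[28,-24,3,0,0,0,50],[28,-24,3,0,0,0,50],[28,-24,3,0,0,0,50],[28,-24,3,0,0,0,50],[28,-24,3,0,0,0,50],[28,-24,3,0,0,0,50],[28,-24,3,0,0,0,50],[28,-24,3,0,0,0,50],[28,-24,3,0,0,0,50]]], newtons=80)

```text
t: 1.1
eef_pos: [0.4105, -0.1617, 0.1908]
eef_rot: [-3.108, -0.456, 0.006]
contact_force: [1.1, -0.1, -0.0]
opening: 0.0504
```

```bash
python3 - <<'E'
from h import *
d,w=rel(np.radians(-9.1+90),[.455,-.098,.19]);print(d.round(1),w.round(1),robot.sense()["joint_positions"])
E
```

```text
[ 61.  -48.2   0.6] [-0.   0.2 25.8] [ 0.25837125  0.58997896  0.0732195   2.00191952 -0.07511592  0.55608724
 -0.89623667]
```

Call:
carry_out(rows=[[[29,-23,0,0,0,0,50],[28,-22,0,0,0,0,50],[0,0,0,0,0,6.8,50],[0,0,0,0,0,6.8,50],[0,0,0,0,0,6.8,50],[0,0,0,0,0,5,50],[0,0,0,0,0,0,50]]])

```text
t: 1.68
eef_pos: [0.4571, -0.0887, 0.1885]
eef_rot: [-3.129, 0.247, 0.009]
contact_force: [0.6, -0.8, -0.5]
opening: 0.0499
```

```bash
python3 - <<'E'
from h import *
d,w=rel(np.radians(-9.1+90),[.455,-.098,.19]);print(d.round(1),w.round(1),robot.sense()["joint_positions"].round(2))
c=robot.get_calibration("wrist");im=robot.camera("wrist");cv2.imwrite("pics/w1.png",im);np.save("w1.npy",c["cam_to_world"]);print(c["vertical_fov"],c["cx"],c["cy"],np.array(c["cam_to_world"]).round(3).tolist())
E
```

```text
[-0.6  9.5 -1.5] [-0.2  0.3  0.1] [-0.01  0.63  0.23  1.93 -0.24  0.62 -1.35]
65.3800575839861 317.0311024453063 239.20728732410356 [[-0.158, -0.931, -0.328, 0.542], [-0.987, 0.148, 0.055, -0.102], [-0.003, 0.333, -0.943, 0.331], [0.0, 0.0, 0.0, 1.0]]
```

View pics/w1.png

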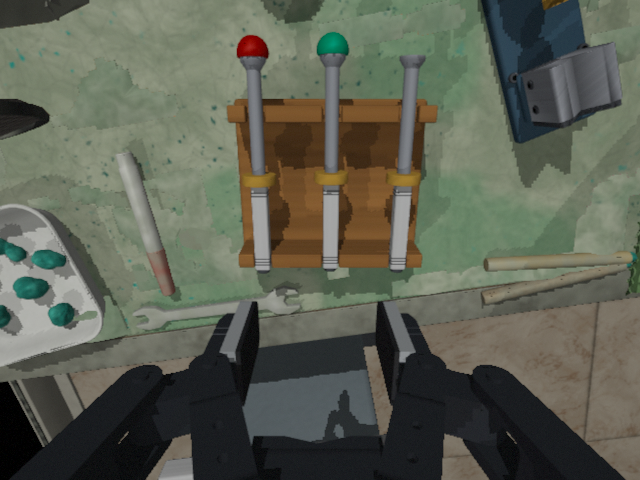

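The wrist view shows the green dop vertical near column 331: stone (333,46), collar (331,178), handle rows 190–268. The gripper gap is below and roughly in line.

```bash
python3 - <<'E'
from h import *
im=cv2.imread("pics/w1.png");c=robot.get_calibration("wrist");c["cam_to_world"]=np.load("w1.npy")
hsv=cv2.cvtColor(im,cv2.COLOR_BGR2HSV)
def cen(lo,hi,x0,y0,x1,y1):
    m=cv2.inRange(hsv[y0:y1,x0:x1],lo,hi);p=cv2.findNonZero(m)[:,0]+[x0,y0];return p
p=cen((70,130,60),(95,255,255),315,30,350,62);q=p.mean(0);print("stone",q,ray(c,*q,.05))
S=ray(c,*q,.048)
p=cen((0,0,150),(180,40,255),318,188,345,275)
for z,a in((.052,p[p[:,1]<200]),(.052,p[p[:,1]>255])):print("handle",a.mean(0),a.min(0),a.max(0),ray(c,*a.mean(0),z))
A=ray(c,*p[p[:,1]<200].mean(0),.052);B=ray(c,*p[p[:,1]>255].mean(0),.052)
print("yaw",np.degrees(np.arctan2(*(A-B)[1::-1])),np.degrees(np.arctan2(*(S-B)[1::-1])))
p=cen((15,120,100),(32,255,255),314,168,350,190);print("collar",p.mean(0),p.min(0),p.max(0),ray(c,*p.mean(0),.056))
# tcp line check
print(robot.sense()["eef_pos"])
# jig: V-block corners
E
```

```text
stone [332.15904936  43.87751371] [ 0.57990362 -0.11704697  0.05      ]
handle [330.7 196.8] [324 192] [337 199] [ 0.47685853 -0.10080756  0.052     ]
handle [330.13636364 264.39393939] [324 256] [340 273] [ 0.4217349 -0.0922233  0.052    ]
yaw -8.851433958857411 -8.943470974412365
collar [330.6292517  178.18197279] [314 168] [349 189] [ 0.49163006 -0.10280467  0.056     ]
[ 0.45704115 -0.08876203  0.18854733]
```

```bash
python3 - <<'E'
from h import *
d,w=rel(np.radians(-8.9+90),[.4555,-.0971,.028]);print(d.round(1),w.round(1))
E
```

```text
[  0.7   8.9 160.5] [-0.1  0.4  0.2]
```

Call:
carry_out(rows=[[[0,9,10,0,0,0,40],[0,0,30,0,0.2,0,40],[0,0,30,0,0,0,40],[0,0,25,0,0,0,40],[0,0,10,0,0,0,40],[0,0,0,0,0,0,40]]])

```text
t: 2.23
eef_pos: [0.4562, -0.098, 0.0801]
eef_rot: [-3.131, 0.202, -0.003]
contact_force: [-1.0, -0.4, 1.2]
opening: 0.04
```

```bash
python3 - <<'E'
from h import *
d,w=rel(np.radians(-8.9+90),[.4555,-.0971,.028]);print(d.round(1),w.round(1),robot.sense()["contact_force"])
E
```

```text
[-0.9 -0.6 52.1] [-0.3 -0.1  1.5] [-0.98106651 -0.35748196  1.15640419]
```

Call:
carry_out(rows=[[[0,-1,20,0,0,1.5,40],[0,0,15,0,0,0,40],[0,0,12,0,0,0,40],[0,0,5,0,0,0,40],[0,0,0,0,0,0,40]]])

```text
t: 2.65
eef_pos: [0.4577, -0.0972, 0.0286]
eef_rot: [-3.127, 0.226, -0.007]
contact_force: [0.5, 0.2, -0.3]
opening: 0.0402
```

```bash
python3 - <<'E'
from h import *
d,w=rel(np.radians(-8.9+90),[.4555,-.0971,.028]);print(d.round(1),w.round(1),robot.sense()["contact_force"])
E
```

```text
[-2.2  0.3  0.6] [-0.4 -0.2  0.6] [ 0.54237947  0.20528375 -0.3410878 ]
```

Close, then lift.

Call:
carry_out(rows=[[[-2,0,0,0,0,0.6,30],[0,0,0,0,0,0,0],[0,0,0,0,0,0,0],[0,0,0,0,0,0,0],[0,0,0,0,0,0,0],[0,0,0,0,0,0,0],[0,0,0,0,0,0,0],[0,0,0,0,0,0,0]]], newtons=80)

```text
t: 3.32
eef_pos: [0.4568, -0.0974, 0.0323]
eef_rot: [-3.126, 0.239, -0.014]
contact_force: [0.7, -1.4, -0.6]
opening: 0.0103
```

```bash
python3 - <<'E'
from h import *
d,w=rel(np.radians(-8.9+90),[.4555,-.0971,.028]);s=robot.sense();print(d.round(1),w.round(1),s["contact_force"],s["opening"])
E
```

```text
[-1.3 -0.1  4.3] [-0.4 -0.5  0.1] [ 0.69191562 -1.35974962 -0.58302258] 0.010275835915383877
```

The TCP drifted up by 4 mm while closing. I'll re-grip lower.

Call:
carry_out(rows=[[[0,0,0,0,0,0,24],[0,0,0,0,0,0,24],[-1,0,5,0,0.4,0,24],[0,0,2,0,0,0,24],[0,0,0,0,0,0,24]]])

```text
t: 3.73
eef_pos: [0.4562, -0.0969, 0.0253]
eef_rot: [-3.126, 0.239, -0.026]
contact_force: [0.1, 0.5, -0.5]
opening: 0.0238
```

Call:
carry_out(rows=[[[0,0,0,0,0,0,0],[0,0,0,0,0,0,0],[0,0,0,0,0,0,0],[0,0,0,0,0,0,0]]])

```text
t: 4.07
eef_pos: [0.4562, -0.0974, 0.0256]
eef_rot: [-3.127, 0.24, -0.025]
contact_force: [-0.6, -0.9, -1.3]
opening: 0.0104
```

Call:
carry_out(rows=[[[0,0,0,0,0,0,0],[0,0,0,0,0,0,0]]])

```text
t: 4.23
eef_pos: [0.4563, -0.0973, 0.0257]
eef_rot: [-3.127, 0.239, -0.025]
contact_force: [-0.1, -0.4, -0.6]
opening: 0.0103
```

```bash
cat >> h.py <<'E'
def mat(p,r):
    M=np.eye(4);M[:3,:3]=r.as_matrix();M[:3,3]=p;return M
def dop(o,yaw): return mat(o,R.from_euler("z",yaw,degrees=True))
def togo(D):
    "tool shift mm / turn deg to bring the held dop's frame to D"
    s=robot.sense();T=mat(s["eef_pos"],R.from_rotvec(s["eef_rot"]));G=np.load("G.npy")
    E=np.linalg.inv(T)@D@np.linalg.inv(G);H=np.linalg.inv(D)@T@G
    print("shift",(E[:3,3]*1e3).round(1),"turn",R.from_matrix(E[:3,:3]).as_rotvec(degrees=True).round(2),
      "| dop in target frame mm",(H[:3,3]*1e3).round(1),"deg",R.from_matrix(H[:3,:3]).as_rotvec(degrees=True).round(2),"F",s["contact_force"].round(1),"open",round(s["opening"],4))
E
python3 - <<'E'
from h import *
s=robot.sense();T=mat(s["eef_pos"],R.from_rotvec(s["eef_rot"]))
np.save("G.npy",np.linalg.inv(T)@dop([.495,-.1033,.046],-8.9));print(np.load("G.npy").round(3))
togo(dop([.495,-.1033,.126],-8.9))
E
```

```text
[[ 1.     0.002  0.015  0.039]
 [ 0.003 -1.    -0.007 -0.   ]
 [ 0.015  0.007 -1.    -0.02 ]
 [ 0.     0.     0.     1.   ]]
shift [  1.2  -0.5 -80. ] turn [-0. -0.  0.] | dop in target frame mm [  0.  -0. -80.] deg [0. 0. 0.] F [-0.1 -0.4 -0.6] open 0.0103
```

Call:
carry_out(rows=[[[0,0,-8,0,0,0,0],[0,0,-10,0,0,0,0],[0,0,-15,0,0,0,0],[0,0,-20,0,0,0,0],[0,0,-25,0,0,0,0],[0,0,-25,0,0,0,0],[0,0,0,0,0,0,0]]], newtons=100)

```text
t: 4.82
eef_pos: [0.4536, -0.0972, 0.1372]
eef_rot: [-3.125, 0.24, -0.023]
contact_force: [-0.9, -0.4, -0.3]
opening: 0.0103
```

```bash
python3 - <<'E'
from h import *
y=np.radians(13.8);u=np.array([np.cos(y),np.sin(y),0])
togo(dop(np.array([.506,-.290,.14])-.045*u,13.8))
E
```

```text
shift [  3.3 215.2  15.8] turn [  0.23  -0.1  -22.72] | dop in target frame mm [ 76.3 184.7  17.5] deg [  0.11   0.05 -22.72] F [-0.9 -0.4 -0.3] open 0.0103
```

Call:
carry_out(rows=[[[0,20,0,0,0,0,0],[0,32,2,0,0,0,0],[0,35,3,0,0,0,0],[0,35,3,0,0,0,0],[0,35,3,0,0,0,0],[0,32,3,0,0,0,0],[0,15,0,0,0,-5,0],[0,0,0,0,0,-6,0],[0,0,0,0,0,-6,0],[0,0,0,0,0,-5,0],[0,0,0,0,0,0,0],[0,0,0,0,0,0,0]]])

```text
t: 5.82
eef_pos: [0.4206, -0.3074, 0.1301]
eef_rot: [-3.116, -0.389, -0.034]
contact_force: [-0.3, -0.1, 0.1]
opening: 0.0103
```

```bash
python3 - <<'E'
from h import *
y=np.radians(13.8);u=np.array([np.cos(y),np.sin(y),0])
togo(dop(np.array([.506,-.290,.14])-.045*u,13.8))
c=robot.get_calibration("wrist");im=robot.camera("wrist");cv2.imwrite("pics/w2.png",im);np.save("w2.npy",c["cam_to_world"])
E
```

```text
shift [ 2.7  3.6 10.5] turn [ 0.47 -0.36  0.28] | dop in target frame mm [-3.1  3.9 10.7] deg [-0.47 -0.37  0.27] F [-0.3 -0.1  0.1] open 0.0103
```

View pics/w2.png

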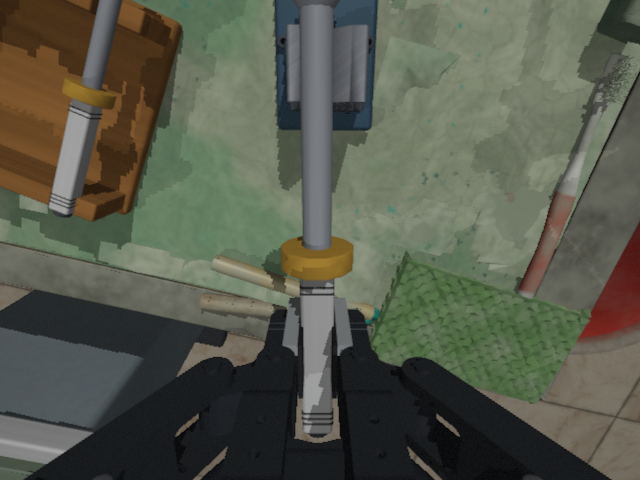

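The wrist view shows the dop held straight near column 317, with collar (317,258). The blue jig base runs from column 277 to 373, near edge at row 129, and the V-block from 288 to 367.

```bash
python3 - <<'E'
from h import *
im=cv2.imread("pics/w2.png");c=robot.get_calibration("wrist");c["cam_to_world"]=np.load("w2.npy")
hsv=cv2.cvtColor(im,cv2.COLOR_BGR2HSV)
b=cv2.inRange(hsv,(98,90,25),(125,255,255));b[:,:250]=0;b[:,400:]=0;b[150:]=0
L=[];Rr=[]
for v in range(5,125,4):
    x=np.flatnonzero(b[v])
    if len(x)>3:L.append(ray(c,x[0],v,.012)[:2]);Rr.append(ray(c,x[-1]+1,v,.012)[:2])
fl=[cv2.fitLine(np.float32(a),cv2.DIST_HUBER,0,.01,.01).ravel() for a in(L,Rr)]
for f in fl:print("yaw",np.degrees(np.arctan(f[1]/f[0])),f[2:])
near=[ray(c,u,np.flatnonzero(b[:,u])[-1]+1,.012)[:2] for u in range(285,368,3) if b[:,u].any()]
near=np.array(near)
m=np.mean([np.arctan(f[1]/f[0]) for f in fl]);u=np.array([np.cos(m),np.sin(m)]);n=np.array([-u[1],u[0]])
w=[f[2:]@n for f in fl];print("width",w[0]-w[1]);nx=np.median(near@u);
print("origin",u*(nx+.012)+n*np.mean(w),"yaw",np.degrees(m))
# held dop: shaft edges and collar
T=robot.sense();g=cv2.cvtColor(im,cv2.COLOR_BGR2GRAY).astype(int)
D=mat(T["eef_pos"],R.from_rotvec(T["eef_rot"]))@np.load("G.npy");print("pred dop",D[:3,3],"axis",D[:3,0])
f=240/np.tan(np.radians(c["vertical_fov"]/2));Ci=np.linalg.inv(c["cam_to_world"])
for x in(-78,-40,-4,20,40,60,72):
    p=Ci@D@[x/1e3,0,0,1];print(x,(f*p[:2]/p[2]+[c["cx"],c["cy"]]).round(1))
for v in(30,120,170,225):
    r=np.abs(np.diff(cv2.GaussianBlur(im,(3,3),0)[v].astype(int),axis=0)).sum(1);print(v,[(i,r[i]) for i in range(290,350) if r[i]>25])
y=cv2.inRange(hsv,(15,120,80),(32,255,255))[230:285,270:365];p=cv2.findNonZero(y)[:,0];print("collar px",p.min(0)+[270,230],p.max(0)+[270,230])
E
```

```text
yaw 13.775561 [ 0.5256493 -0.2534707]
yaw 13.723985 [ 0.54451704 -0.31303483]
width 0.06234172
origin [ 0.50603175 -0.29036147] yaw 13.749773
pred dop [ 0.45846224 -0.29753615  0.15067797] axis [0.96995468 0.24320122 0.00641025]
-78 [318.4 424.3]
-40 [318.7 345.6]
-4 [319. 258.]
20 [319.2 190.8]
40 [319.5 128.4]
60 [319.7  59. ]
72 [319.9  13.5]
30 [(298, np.int64(37)), (299, np.int64(30))]
120 [(299, np.int64(26)), (300, np.int64(44)), (301, np.int64(43)), (302, np.int64(29)), (330, np.int64(29)), (331, np.int64(53)), (332, np.int64(54))]
170 [(339, np.int64(43)), (340, np.int64(44))]
225 [(301, np.int64(43)), (302, np.int64(41)), (330, np.int64(32)), (331, np.int64(40))]
collar px [281 236] [352 279]
```

```bash
cat >> h.py <<'E'
def jig(x,z):
    y=np.radians(13.75);return dop(np.array([.506,-.2904,z])+x*np.array([np.cos(y),np.sin(y),0]),13.75)
E
python3 - <<'E'
from h import *
G=np.load("G.npy")@mat([0,.0008,0],R.identity());np.save("G.npy",G)
togo(jig(-.026,.075))
E
```

```text
shift [20.1  4.8 75.9] turn [ 0.47 -0.37  0.33] | dop in target frame mm [-21.9   5.2  75.7] deg [-0.48 -0.37  0.32] F [-0.2 -0.3 -0.6] open 0.0098
```

Call:
carry_out(rows=[[[10,2,20,0.5,-0.4,0.3,0],[10,3,25,0,0,0,0],[0,0,20,0,0,0,0],[0,0,8,0,0,0,0],[0,0,0,0,0,0,0]]])

```text
t: 6.28
eef_pos: [0.4442, -0.3063, 0.057]
eef_rot: [-3.114, -0.361, -0.023]
contact_force: [0.1, -0.1, -0.6]
opening: 0.0103
```

```bash
python3 - <<'E'
from h import *
togo(jig(-.026,.050))
E
```

```text
shift [-1.8  0.3 27.3] turn [ 0.12 -0.02 -0.69] | dop in target frame mm [ 1.4 -0.3 27.3] deg [-0.11 -0.02 -0.69] F [ 0.1 -0.1 -0.6] open 0.0103
```

Call:
carry_out(rows=[[[-2,0,10,0,0,-0.7,0],[0,0,7,0,0,0,0],[0,0,5,0,0,0,0],[0,0,0,0,0,0,0]]])

```text
t: 6.62
eef_pos: [0.4429, -0.3068, 0.0368]
eef_rot: [-3.114, -0.373, -0.025]
contact_force: [0.7, 0.5, -0.9]
opening: 0.0099
```

```bash
python3 - <<'E'
from h import *
togo(jig(-.026,.050))
im=robot.camera("wrist");cv2.imwrite("pics/w3.png",im)
E
```

```text
shift [-0.1  0.   7.1] turn [ 0.22 -0.05 -0.22] | dop in target frame mm [ 0.  -0.1  7.1] deg [-0.21 -0.05 -0.22] F [ 0.7  0.5 -0.9] open 0.0099
```

View pics/w3.png

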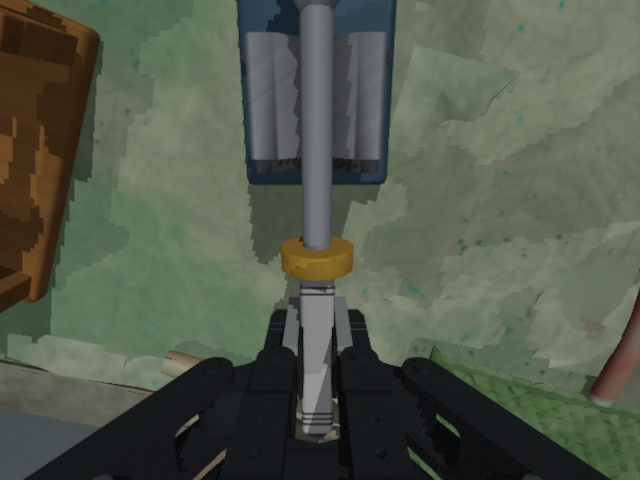

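The shaft (column 317) lies centred over the groove: V-block columns 246–387, midpoint 316.5, with the collar short of the block. I'll lower in small steps until contact.

Call:
carry_out(rows=[[[0,0,3,0.2,0,-0.2,0],[0,0,2,0,0,0,0],[0,0,1,0,0,0,0],[0,0,0,0,0,0,0]]])

```text
t: 7.0
eef_pos: [0.4438, -0.3073, 0.0325]
eef_rot: [-3.112, -0.378, -0.027]
contact_force: [0.1, 0.0, -0.0]
opening: 0.0099
```

Call:
carry_out(rows=[[[0,0,1,0,0,0,0],[0,0,0.5,0,0,0,0]]])

```text
t: 7.17
eef_pos: [0.444, -0.3074, 0.0312]
eef_rot: [-3.112, -0.377, -0.028]
contact_force: [0.9, 0.6, -1.2]
opening: 0.0102
```

```bash
python3 - <<'E'
from h import *
togo(jig(-.026,.050));print(robot.sense()["ft_torque"].round(2))
E
```

```text
shift [-0.9 -0.9  1.4] turn [ 0.13 -0.17 -0.07] | dop in target frame mm [ 0.8 -0.9  1.6] deg [-0.13 -0.17 -0.07] F [ 0.9  0.6 -1.2] open 0.0102
[-0.01  0.05 -0.01]
```

Call:
carry_out(rows=[[[0,-0.8,1,0,0,0,0],[0,0,0.8,0,0,0,0],[0,0,0,0,0,0,0]]])

```text
t: 7.42
eef_pos: [0.4438, -0.3065, 0.0292]
eef_rot: [-3.112, -0.377, -0.028]
contact_force: [-0.3, -0.2, 0.1]
opening: 0.0104
```

```bash
python3 - <<'E'
from h import *
togo(jig(-.026,.050));print(robot.sense()["ft_torque"].round(2))
E
```

```text
shift [-0.9  0.  -0.5] turn [ 0.13 -0.18 -0.07] | dop in target frame mm [ 0.9  0.  -0.4] deg [-0.13 -0.18 -0.07] F [-0.3 -0.2  0.1] open 0.0104
[0.01 0.04 0.06]
```

Call:
carry_out(rows=[[[0,0,1,0,0,0,0],[0,0,0,0,0,0,0]]])

```text
t: 7.58
eef_pos: [0.4438, -0.3065, 0.0282]
eef_rot: [-3.112, -0.377, -0.028]
contact_force: [-1.6, 0.3, 4.2]
opening: 0.0102
```

Call:
carry_out(rows=[[[0,0,1,0,0,0,0],[0,0,0,0,0,0,0]]])

```text
t: 7.75
eef_pos: [0.4439, -0.3066, 0.0274]
eef_rot: [-3.112, -0.377, -0.028]
contact_force: [-1.0, 1.6, 4.9]
opening: 0.0103
```

```bash
python3 - <<'E'
from h import *
togo(jig(-.026,.050));print(robot.sense()["ft_torque"].round(2))
E
```

```text
shift [-0.9 -0.  -2.3] turn [ 0.15 -0.19 -0.06] | dop in target frame mm [ 0.9 -0.  -2.1] deg [-0.14 -0.19 -0.07] F [-1.   1.6  4.9] open 0.0103
[ 0.24 -0.05  0.1 ]
```

Contact is about 5 N upward, so the shaft is bedded. Now I'll slide it along.

Call:
carry_out(rows=[[[4,0,0,0,0,0,0],[4,0,0,0,0,0,0],[3,0,0,0,0,0,0],[0,0,0,0,0,0,0]]])

```text
t: 8.08
eef_pos: [0.4531, -0.3043, 0.028]
eef_rot: [-3.112, -0.376, -0.024]
contact_force: [2.0, 2.8, 5.2]
opening: 0.0102
```

```bash
python3 - <<'E'
from h import *
togo(jig(0,.048));print(robot.sense()["ft_torque"].round(2))
E
```

```text
shift [15.4  0.   0.5] turn [ 0.1  -0.03 -0.13] | dop in target frame mm [-15.5  -0.    0.3] deg [-0.09 -0.03 -0.13] F [2.  2.8 5.2] open 0.0102
[ 0.49 -0.77  0.09]
```

Call:
carry_out(rows=[[[3,0,0,0,0,0,0],[3,0,0,0,0,0,0],[2,0,0,0,0,0,0]]])

```text
t: 8.33
eef_pos: [0.458, -0.3029, 0.0281]
eef_rot: [-3.111, -0.373, -0.015]
contact_force: [-10.6, -2.4, 8.3]
opening: 0.0101
```

```bash
python3 - <<'E'
from h import *
togo(jig(0,.048));print(robot.sense()["ft_torque"].round(2))
E
```

```text
shift [10.4  0.1  0.5] turn [-0.    0.27 -0.22] | dop in target frame mm [-10.3   0.    0.2] deg [ 0.    0.27 -0.22] F [-10.6  -2.4   8.3] open 0.0101
[-0.27  1.98  0.19]
```

Call:
carry_out(rows=[[[3,0,-0.3,0,0.3,-0.2,0],[3,0,0,0,0,0,0],[3,0,0,0,0,0,0]]])

```text
t: 8.58
eef_pos: [0.4621, -0.3018, 0.0283]
eef_rot: [-3.109, -0.374, -0.01]
contact_force: [-13.4, -1.8, 8.5]
opening: 0.0103
```

```bash
python3 - <<'E'
from h import *
togo(jig(0,.048));print(robot.sense()["ft_torque"].round(2))
E
```

```text
shift [6.1 0.2 0.6] turn [-0.15  0.44 -0.17] | dop in target frame mm [-6.   0.1  0.3] deg [ 0.15  0.44 -0.17] F [-13.4  -1.8   8.5] open 0.0103
[-0.23  2.31  0.21]
```

Call:
carry_out(rows=[[[3,0,-0.5,0,0.4,0,0],[3,0,-0.3,0,0.2,0,0],[3,0,0,0,0,0,0]]])

```text
t: 8.83
eef_pos: [0.4665, -0.3006, 0.0286]
eef_rot: [-3.107, -0.37, -0.013]
contact_force: [-11.1, -1.8, 4.8]
opening: 0.0103
```

```bash
python3 - <<'E'
from h import *
togo(jig(0,.048));print(robot.sense()["ft_torque"].round(2))
E
```

```text
shift [1.6 0.4 0.9] turn [-0.3   0.29 -0.31] | dop in target frame mm [-1.5  0.1  0.7] deg [ 0.3   0.29 -0.3 ] F [-11.1  -1.8   4.8] open 0.0103
[-0.38  1.89  0.23]
```

Near the stop now, so I'll use smaller pushes and watch the force.

Call:
carry_out(rows=[[[3,0,0,0,0.2,0,0],[3,0,0,0,0,0,0]]])

```text
t: 9.0
eef_pos: [0.4667, -0.3005, 0.0284]
eef_rot: [-3.105, -0.365, -0.003]
contact_force: [-22.2, -3.4, 17.6]
opening: 0.0102
```

Call:
carry_out(rows=[[[3,0,0,0,0,0,0],[3,0,0,0,0,0,0]]])

```text
t: 9.17
eef_pos: [0.4664, -0.3005, 0.0284]
eef_rot: [-3.104, -0.361, 0.015]
contact_force: [-20.7, -2.2, 14.9]
opening: 0.0102
```

```bash
python3 - <<'E'
from h import *
togo(jig(0,.048));print(robot.sense()["ft_torque"].round(2))
im=robot.camera("wrist");cv2.imwrite("pics/w4.png",im)
E
```

```text
shift [1.7 0.5 0.7] turn [-0.66  1.29 -0.65] | dop in target frame mm [-1.2 -0.2 -0.2] deg [ 0.66  1.3  -0.63] F [-20.7  -2.2  14.9] open 0.0102
[-0.2   3.47  0.4 ]
```

View pics/w4.png

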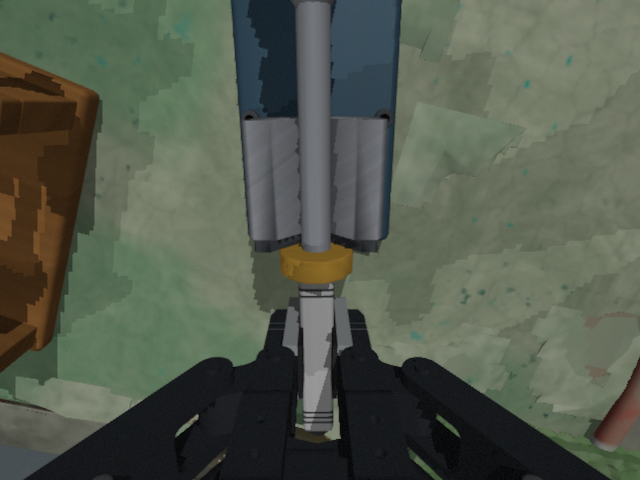

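The picture shows the collar (rows 245–282) up against the stop plate. Motion has ceased with the force up to 21 N, but the tool is pitching, so I'll straighten it while keeping the push.

Call:
carry_out(rows=[[[2.5,0,-0.8,0,0.8,-0.3,0],[2.5,0,-0.5,0,0.8,-0.3,0]]])

```text
t: 9.38
eef_pos: [0.4668, -0.3003, 0.0291]
eef_rot: [-3.097, -0.373, -0.014]
contact_force: [-11.8, -3.7, 0.4]
opening: 0.0101
```

```bash
python3 - <<'E'
from h import *
togo(jig(0,.048));print(robot.sense()["ft_torque"].round(2))
im=robot.camera("scene");cv2.imwrite("pics/s2.png",cv2.resize(im[170:260,290:410],None,fx=6,fy=6,interpolation=cv2.INTER_CUBIC))
togo(jig(0,.048))
E
```

```text
shift [1.2 0.7 1.4] turn [-0.8   0.19 -0.16] | dop in target frame mm [-1.2  0.3  1.3] deg [ 0.8   0.2  -0.15] F [-11.8  -3.7   0.4] open 0.0101
[-0.76  2.25 -0.02]
shift [1.3 0.5 1.5] turn [-0.79  0.13 -0.16] | dop in target frame mm [-1.3  0.1  1.4] deg [ 0.8   0.13 -0.15] F [-9.7 -2.4  1.8] open 0.0101
```

View pics/s2.png

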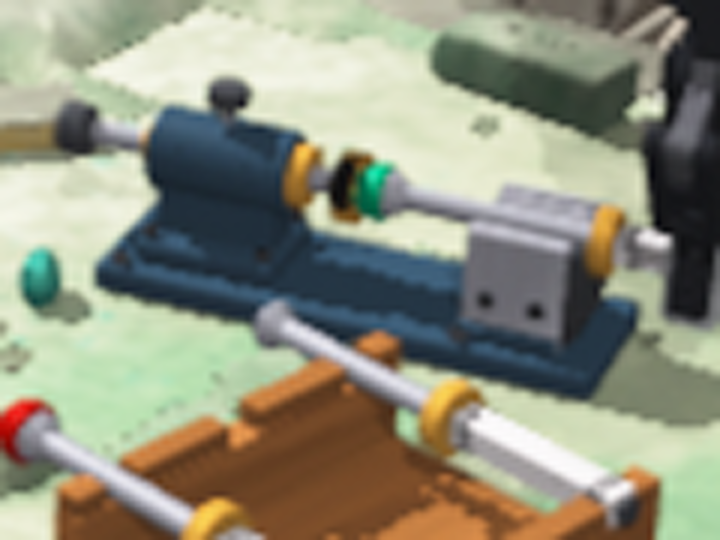

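The scene crop shows the stone in the cup, the cup pushed back, the shaft in the groove and the collar at the stop plate. The push is down to about 10 N, so I'll raise it to 15–20 N and hold.

Call:
carry_out(rows=[[[3.5,0,0.2,-0.3,0.3,0,0],[3.5,0,0.2,-0.2,0.3,0,0]]])

```text
t: 9.6
eef_pos: [0.4669, -0.3005, 0.0284]
eef_rot: [-3.103, -0.368, -0.016]
contact_force: [-23.5, -3.2, 19.5]
opening: 0.0103
```

Call:
carry_out(rows=[[[3.5,0,0,0,0.5,0,0],[3.5,0,0,0,0.5,0,0]]])

```text
t: 9.77
eef_pos: [0.467, -0.3004, 0.0284]
eef_rot: [-3.1, -0.362, -0.025]
contact_force: [-20.7, -3.6, 14.7]
opening: 0.0104
```

```bash
python3 - <<'E'
from h import *
togo(jig(0,.048))
E
```

```text
shift [1.1 0.5 0.7] turn [-0.67 -0.18 -0.58] | dop in target frame mm [-1.1 -0.2  0.8] deg [ 0.68 -0.17 -0.57] F [-20.7  -3.6  14.7] open 0.0104
```

Call:
carry_out(rows=[[[3,0,-0.2,0,0.2,-0.4,0],[3,0,-0.2,0,0.2,-0.2,0]]])

```text
t: 9.93
eef_pos: [0.4669, -0.3004, 0.0286]
eef_rot: [-3.096, -0.373, -0.02]
contact_force: [-17.5, -3.3, 6.5]
opening: 0.0105
```

```bash
python3 - <<'E'
from h import *
for i in range(10):
    robot.camera("top")
    if i%2: togo(jig(0,.048))
E
```

```text
shift [1.1 0.5 0.8] turn [-0.86 -0.01 -0.18] | dop in target frame mm [-1.2  0.1  0.8] deg [ 0.86 -0.01 -0.17] F [-19.3  -2.6   8.2] open 0.0103
shift [1.1 0.6 0.8] turn [-0.85 -0.02 -0.18] | dop in target frame mm [-1.1  0.1  0.8] deg [ 0.85 -0.01 -0.17] F [-17.5  -2.9   7.9] open 0.0102
shift [1.1 0.5 0.8] turn [-0.85 -0.02 -0.18] | dop in target frame mm [-1.2  0.1  0.8] deg [ 0.85 -0.01 -0.17] F [-18.4  -3.    7.7] open 0.0102
shift [1.2 0.5 0.8] turn [-0.85 -0.01 -0.19] | dop in target frame mm [-1.2  0.1  0.8] deg [ 0.85 -0.01 -0.17] F [-17.8  -2.6   8.8] open 0.01
shift [1.2 0.5 0.8] turn [-0.85 -0.01 -0.19] | dop in target frame mm [-1.2  0.1  0.8] deg [ 0.85 -0.01 -0.17] F [-17.8  -3.    8.2] open 0.0104
```

The push holds steady at about 18 N along the jig, so I'm handing in.

```bash
python3 -c "
from rig import robot
print(robot.close_job())"
```

```text
the job is handed in; nothing more can be done
None
```

I took the green dop out of the middle slot and bedded its shaft in the V-groove. I then slid it along, pushing the cup back, until it stopped moving at the stop plate. The job was handed in with the dop still gripped at 100 N and pressed home, at just over 10 s of the 53 s allowed.

- **Seating:** over the last half second the pose did not move. The push stayed at about 18 N along the jig, inside the 15–20 N band, with about 8 N bedding it downward. The scene view shows the stone in the cup and the collar against the plate.
- **Disagreements:** my computed position put the collar 1.2 mm short of the stop and the axis about 1 mm off in height, within the 2 mm calibration. The halt at rising force and the pictures say it is home. I could not measure the plunger's 12 mm travel directly. The hand finished with about 0.9° of roll. The gripper read about 10 mm on the 12 mm handle.
- **Brief excess:** the push reached about 24 N for a moment while I straightened the tool.
- **Other items:** in the last scene crop the red and empty dops were still in the rest. The pen and spanner were never approached, but I did not check them again at the end.

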